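# Sort a sealed sample canister by its weight

### The arm

A 6-joint arm with a two-finger parallel gripper is mounted at the origin on the work surface. World frame = base frame: x ahead of the robot, y to its left, z up, the work surface at z = 0. Lengths are in m, angles in rad, forces in N, time in s.
With the tool pointing down it reaches from about 0.35 to 0.975 m from the base axis. Payload 7.1 kg.
Tool frame: the origin (TCP) lies at the very end of the fingers, on their centre line; the grasp point (between the pads) lies 19 mm behind it; x points along the fingers, y is the direction in which the jaws open and shut, and the axes are right-handed (so a half turn about x gives the same grasp; the last joint's range is limited). The gripper opens to 88 mm and grips with 3 to 60 N. Pads are 20 mm wide; open, the fingers measure 115 mm over their backs; the gripper's body (75 mm by 178 mm) begins 61 mm behind the grasp point.
Start: joints at [-1.244, 0.423, 1.63, -0, 1.089, -0.019], TCP at [0.212, -0.588, 0.223] pointing down, gripper open.
Joint ranges: [-3, 3], [-0.9, 2.11], [0.09, 2.58], [-1.31, 4.45], [0.11, 2.69], [-2.54, 2.54]. Speed limits (rad/s): [2.39, 2.39, 3.01, 3.14, 3.14, 3.14].

### API

Orientations are given as a unit quaternion [w, x, y, z].
In Python, from station import * gives the robot as it stands.
- The arm moves only by the tool carry_out, never from a script. Its argument "plan" is a list that holds one entry, the list of rows, each a list of 7 numbers: the shift along the tool's x, y, z as a fraction of full scale, then the turn, a rotation vector about the tool's x, y, z as a fraction of full scale, then the opening, from 0 (shut) to 1 (fully open). A call has 1 to 5 rows; each row is the pose to reach, as a shift and turn from the pose commanded when the call began, along the tool's axes at that moment, turning the shorter way round; what a row does not reach only later rows make up. Full scale, the value 1, is 0.5 m for a shift and 2 pi rad for a turn. A row lasts 1/10 s, in which the tool goes at most 50 mm and 8.59 degrees, less where a joint would pass 70% of its speed; a pose out of reach is approached as far as the arm can. A call with a number of a shift or a turn outside -1 to 1 is refused whole. A call with a gripper value outside its range is refused whole. The fingers move at their own pace and stop on an object; the grip force is fixed at half the most. Time passes only in rows, so rows that repeat a pose let the fingers close. It gives the time, the measured TCP pose, the force and the opening at its end, in the units of the state.
- read_state(): the state, without advancing time (a new reading comes with each control period).
- camera(name): name is "scene" or "side" or "wrist"; returns a dict with "color" (400x640x3 uint8, red, green, blue), "z_map" (400x640 float32, m along the optical axis (not along the pixel's ray), 0 where there is no reading), "fx", "fy", "cx", "cy" (pixels), "rvec" (rotation vector, rad) and "tvec" (3), from world to camera coordinates, as OpenCV has them. Camera axes: x right, y down, z forward; pixel columns grow to the right and rows downward; lengths in m; the calibration is good to about 2 mm. A picture is of the moment at which its call begins.
- finish_job(): hands the job in, once; it reports no verdict.
Trained networks look in a picture, given as the dict that the camera call returned (one of the last four; its "shot" number tells which), for a name from the list of things; names that differ only in an ending like _2 or _b are one class to them, and where a whole thing is asked for, a point or a joint stands for the part that bears it (a point fixed in the world has none). Each returns a list of dicts, best first, with "score" (0 to 1); they miss things now and then, are a little off and sometimes report something else, mostly with a low value. They report only what shows in the picture. A call takes as long as a camera call. They do not tell look-alikes from the thing itself.
- boxes_of(thing, picture): "bbox" ([left, top, right, bottom] in pixels, round what is visible of it).
- masks_of(thing, picture): "pixels" (400x640 bool, what is visible of it) and "bbox" ([left, top, right, bottom] in pixels, round what is visible of it).
- tip_of(thing, picture): "at" ([row, column] in pixels: a listed point, or the origin of a listed thing).
The state is a dict: "time_s": time; "joint_pos": joint angles; "qvel": joint speeds; "tau": joint torques, N m; "tool_pos": TCP position; "ee_rot": TCP orientation; "force": force on the tool from outside, world axes, zero at the start; "ft_torque": the same for the moment, N m; "opening": opening from 0.0 (shut) to 1.0 (fully open).
Only numpy, scipy, OpenCV 4.12 (cv2) and the standard library are available. Lean on these libraries where they do the work, as an engineer would, in place of code of your own. Each camera call takes 0.05 s, during which the arm holds its last target.

### The job

Take the red-capped canister by its cap, lift it just a few centimetres clear of the bench and hold it still there for a second to feel whether it is heavy (filled, near 380 g) or light (empty, near 130 g). Then set it down gently, standing upright inside the blue tray if it is heavy or inside the yellow tray if it is light, and let go. Do not drop it, and leave the black-capped canister where it stands.

Things in the scene. Friction and masses are not known exactly. Their poses are not given: they have to be found in the camera images.
- red_canister: upright sealed canister, aluminium body 52 mm in diameter, red cap 54 mm in diameter, 92 mm tall in all; the cap is the top 30 mm, grip its straight side. Origin: centre of the underside; z up its axis. Starts on the bench. Weighs either 115 to 145 g (light) or 335 to 425 g (heavy), unseen from outside and different from run to run: 2.4 N divides the two. Its contents hardly shift.
- black_canister: upright sealed canister, aluminium body 52 mm in diameter, black cap 54 mm in diameter, 92 mm tall in all; the cap is the top 30 mm, grip its straight side. Origin: centre of the underside; z up its axis. A bystander of the same build, standing on the bench at least 110 mm from the red one, nearer to or farther from the robot. Not to be moved.
- blue_tray: square open tray fixed to the bench, blue plastic, 130 x 130 mm outside, walls 4 mm thick and 25 mm high, floor 4 mm thick (its upper face is 4 mm above the origin). Origin: centre of the underside, on the bench; x and y along the sides, z up. It is the tray for HEAVY canisters. It may stand on either the left or the right of the canisters.
- yellow_tray: square open tray fixed to the bench, yellow plastic, 130 x 130 mm outside, walls 4 mm thick and 25 mm high, floor 4 mm thick (its upper face is 4 mm above the origin). Origin: centre of the underside, on the bench; x and y along the sides, z up. It is the tray for LIGHT canisters. It stands on the other side from the blue tray.
Mind the look-alikes: they are no part of the job. There is more than one size of the yellow_tray; the job needs the middle-sized.

How it is judged:
By the outcome, as a careful person would: the job done as asked, in the order asked, and still so for the second after the job is handed in, with the robot touching nothing.
It also fails if it takes over 40 s, if anything falls off the work surface, if the arm or the gripper's body presses on something with over 40 N, if the wrist force passes 120 N, or if a joint passes its speed limit or range.

## Working session

There is one attempt and no reset: what is moved stays moved. The work goes in short steps, Python scripts to look and compute and a tool call to move; the robot and the scene stay as the last step left them, time stands still between calls to the robot, and variables do not carry over. Pictures are saved under pics/ and viewed, and the job is handed in when it is done.

Besides the shell and the picture viewer there is one more tool, called after "Request:" by a JSON object that holds its "api" and its "payload", one argument or row to a line. carry_out: Moves the arm, as the interface text tells. Its arguments: {"type":"object","properties":{"plan":{"type":"array","items":{"type":"array","items":{"type":"array","items":{"type":"number","minimum":-1,"maximum":1}}}}},"required":["plan"]}

```bash
mkdir -p pics; ls; cat > h.py <<'E'
from station import *
import numpy as np, cv2
def Rt(p): return cv2.Rodrigues(np.array(p["rvec"],float))[0], np.array(p["tvec"],float).ravel()
def cloud(p):
    R,t=Rt(p); z=p["z_map"]; v,u=np.mgrid[0:z.shape[0],0:z.shape[1]]
    c=np.stack([(u-p["cx"])*z/p["fx"],(v-p["cy"])*z/p["fy"],z],-1)
    w=(c-t)@R; w[z<=0]=np.nan
    return w
def save(p,n): cv2.imwrite("pics/"+n,p["color"][:,:,::-1])
E
python3 - <<'E'
from h import *
s=read_state(); print({k:np.round(v,3) for k,v in s.items()})
for n in ["scene","side"]:
    p=camera(n); save(p,n+"0.png"); w=cloud(p)
    for t in ["red_canister","black_canister","blue_tray","yellow_tray"]:
        for m in masks_of(t,p):
            q=w[m["pixels"]]; q=q[~np.isnan(q[:,0])]
            if len(q)==0: continue
            print(n,t,round(m["score"],2),np.round(m["bbox"]),len(q),"lo",np.round(np.percentile(q,2,0),3),"hi",np.round(np.percentile(q,98,0),3))
E
```

```text
pics
{'time_s': np.float64(0.0), 'joint_pos': array([-1.244,  0.424,  1.631, -0.   ,  1.089, -0.019]), 'qvel': array([ 0.001,  0.001,  0.001, -0.   ,  0.   , -0.   ]), 'tau': array([ 1.0000e-03, -5.4462e+01, -2.7366e+01,  6.4000e-02,  2.3000e-02,
       -0.0000e+00]), 'tool_pos': array([ 0.212, -0.587,  0.222]), 'ee_rot': array([-0.121, -0.696, -0.122,  0.697]), 'force': array([0.49 , 0.764, 0.617]), 'ft_torque': array([-0.06 ,  0.014,  0.021]), 'opening': np.float64(1.001)}
scene red_canister 0.94 [360. 116. 382. 160.] 745 lo [ 0.443  0.051 -0.002] hi [0.492 0.1   0.093]
scene black_canister 0.63 [374. 197. 403. 232.] 786 lo [ 0.626 -0.091  0.007] hi [ 0.673 -0.043  0.093]
scene blue_tray 0.68 [394.  85. 456. 134.] 1918 lo [ 0.418  0.209 -0.   ] hi [0.565 0.365 0.025]
scene yellow_tray 0.95 [249. 229. 329. 308.] 3663 lo [ 0.486 -0.373 -0.001] hi [ 0.627 -0.235  0.025]
scene yellow_tray 0.88 [223. 184. 271. 234.] 1703 lo [ 0.316 -0.332 -0.001] hi [ 0.435 -0.219  0.019]
scene yellow_tray 0.66 [100. 223. 219. 345.] 8066 lo [ 0.289 -0.611  0.002] hi [ 0.482 -0.428  0.035]
side red_canister 0.98 [291. 218. 315. 263.] 855 lo [0.441 0.057 0.002] hi [0.49  0.106 0.094]
side black_canister 0.61 [262. 166. 282. 206.] 687 lo [ 0.622 -0.085  0.001] hi [ 0.671 -0.036  0.094]
side blue_tray 0.81 [203. 274. 286. 351.] 3594 lo [0.418 0.217 0.001] hi [0.568 0.366 0.026]
side yellow_tray 0.88 [310. 141. 371. 177.] 1426 lo [ 0.483 -0.376 -0.   ] hi [ 0.628 -0.228  0.026]
side yellow_tray 0.74 [381. 112. 458. 167.] 2470 lo [ 0.286 -0.613  0.001] hi [ 0.479 -0.414  0.036]
side yellow_tray 0.7 [370. 166. 416. 197.] 1009 lo [ 0.316 -0.333 -0.001] hi [ 0.438 -0.21   0.02 ]
```

```bash
python3 - <<'E'
from h import *
from scipy.optimize import least_squares
ims=[]
for n in ["scene","side"]:
    p=camera(n); w=cloud(p); ims.append(p["color"])
    for t in ["red_canister","black_canister"]:
        m=masks_of(t,p)[0]; q=w[m["pixels"]]; q=q[~np.isnan(q[:,0])]
        top=q[q[:,2]>0.088]; side=q[(q[:,2]>.065)&(q[:,2]<.086)]
        f=least_squares(lambda c:np.hypot(*(side[:,:2]-c).T)-.027,top[:,:2].mean(0),loss='soft_l1',f_scale=.002)
        mr=cv2.minEnclosingCircle(top[:,:2].astype(np.float32))
        print(n,t,"top",len(top),np.round(top.mean(0),4),np.round(mr,4) if 0 else mr,"sidefit",np.round(f.x,4),len(side),np.abs(f.fun).mean())
    for t in ["blue_tray","yellow_tray"]:
        for m in masks_of(t,p):
            q=w[m["pixels"]]; q=q[~np.isnan(q[:,0])]; q=q[(q[:,2]>.018)]
            if len(q)>20: print(t,cv2.minAreaRect(q[:,:2].astype(np.float32)*1000),np.percentile(q[:,2],98))
    cv2.imwrite(f"pics/{n}1.png",p["color"][:,:,::-1])
E
```

```text
scene red_canister top 271 [0.4679 0.0757 0.0911] ((0.4670914113521576, 0.07671529799699783), 0.02699001505970955) sidefit [0.4653 0.0779] 115 0.0006936807308335829
scene black_canister top 416 [ 0.6475 -0.0654  0.091 ] ((0.6468806266784668, -0.0645645260810852), 0.027327965945005417) sidefit [ 0.6469 -0.0634] 120 0.00039621524311265056
blue_tray ((493.0526428222656, 287.28826904296875), (131.80455017089844, 130.52975463867188), 67.28369140625) 0.025989148784755833
yellow_tray ((383.9150085449219, -517.71923828125), (185.3741912841797, 186.02508544921875), 81.41957092285156) 0.03627853921782896
yellow_tray ((555.4508056640625, -304.14495849609375), (130.1056365966797, 130.78564453125), 75.63178253173828) 0.02602843628526786
yellow_tray ((375.647216796875, -275.03533935546875), (99.54496765136719, 100.05567169189453), 60.88762664794922) 0.020817149217009223
side red_canister top 312 [0.4665 0.0812 0.0916] ((0.4667852520942688, 0.08069969713687897), 0.02898130752146244) sidefit [0.4679 0.0785] 138 0.0007464125474461585
side black_canister top 194 [ 0.6464 -0.0592  0.0918] ((0.650030255317688, -0.06084209680557251), 0.030067577958106995) sidefit [ 0.6488 -0.0635] 109 0.0011528710664622656
blue_tray ((494.1755676269531, 289.7445983886719), (130.74794006347656, 132.9775390625), 67.25312805175781) 0.026931541575590842
yellow_tray ((375.8842468261719, -270.4273376464844), (100.46427917480469, 102.77920532226562), 60.73876953125) 0.02212150848635477
yellow_tray ((555.9993286132812, -301.4997253417969), (136.53359985351562, 131.97747802734375), 76.0285873413086) 0.026486258019019566
yellow_tray ((384.08831787109375, -513.1483764648438), (196.38255310058594, 186.49945068359375), 80.98430633544922) 0.03692619960553632
```

View pics/scene0.png

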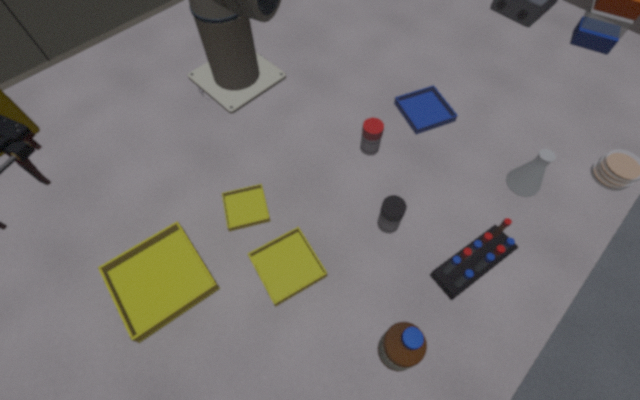

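View pics/side0.png

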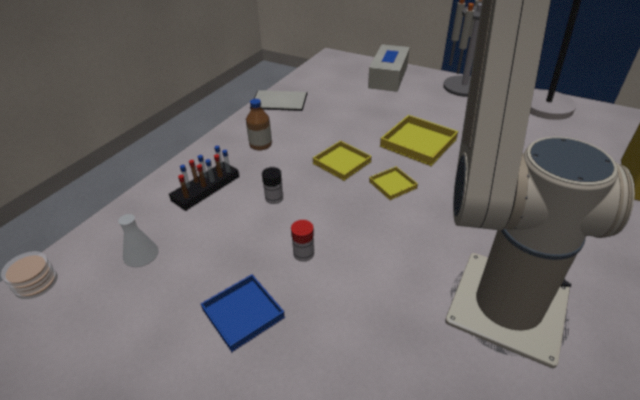

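```bash
cat >> h.py <<'E'
from scipy.spatial.transform import Rotation as Ro
def RT():
    s=read_state(); q=np.array(s["ee_rot"]); return s,Ro.from_quat(q[[1,2,3,0]]).as_matrix()
def to(x,y,z):
    s,R=RT(); d=np.array([x,y,z])-s["tool_pos"]
    print("pos",np.round(s["tool_pos"],4),"t",round(float(s["time_s"]),2),"open",round(float(s["opening"]),3),"shift frac",np.round(R.T@d/.5,4),"m",round(float(np.linalg.norm(d)),3))
E
python3 -c "
from h import *
s,R=RT();print(R.round(3)); to(.467,.078,.17)"
```

```text
[[ 0.     0.339 -0.941]
 [ 0.    -0.941 -0.339]
 [-1.    -0.    -0.   ]]
pos [ 0.2119 -0.5879  0.2227] t 1.0 open 1.0 shift frac [ 0.1054 -1.0801 -0.9315] m 0.715
```

Request:
{"api": "carry_out", "payload": {
  "plan": [
    [[0.0,-0.36,-0.31,0,0,0,1],[0.0,-0.36,-0.31,0,0,0,1],[0.0,-0.36,-0.31,0,0,0,1],[0.0,-0.36,-0.31,0,0,0,1],[0.0,-0.36,-0.31,0,0,0,1]]
  ]
}}

```text
time_s: 1.5
tool_pos: [0.2969, -0.3636, 0.2227]
ee_rot: [0.122, 0.697, 0.122, -0.697]
force: [0.4, -0.6, -0.6]
opening: 1.0
```

Request:
{"api": "carry_out", "payload": {
  "plan": [
    [[0.0,-0.36,-0.31,0,0,0,1],[0.0,-0.36,-0.31,0,0,0,1],[0.0,-0.36,-0.31,0,0,0,1],[0.0,-0.36,-0.31,0,0,0,1],[0.0,-0.36,-0.31,0,0,0,1]]
  ]
}}

```text
time_s: 2.0
tool_pos: [0.3819, -0.1419, 0.223]
ee_rot: [0.122, 0.697, 0.122, -0.696]
force: [1.0, 0.1, 0.3]
opening: 0.997
```

```bash
python3 -c "
from h import *
to(.467,.078,.17)"
```

```text
pos [ 0.3819 -0.1419  0.223 ] t 2.0 open 0.997 shift frac [ 0.1061 -0.3559 -0.3093] m 0.242
```

Request:
{"api": "carry_out", "payload": {
  "plan": [
    [[0.1,-0.356,-0.309,0,0,0,1],[0.1,-0.356,-0.309,0,0,0,1],[0.1,-0.356,-0.309,0,0,0,1],[0.1,-0.356,-0.309,0,0,0,1],[0.1,-0.356,-0.309,0,0,0,1]]
  ]
}}

```text
time_s: 2.5
tool_pos: [0.4672, 0.0782, 0.1724]
ee_rot: [0.122, 0.697, 0.122, -0.696]
force: [0.3, -0.9, 0.3]
opening: 1.001
```

```bash
python3 - <<'E'
from h import *
to(.467,.078,.15)
p=camera("wrist"); save(p,"w1.png"); w=cloud(p)
for m in masks_of("red_canister",p)[:2]:
    q=w[m["pixels"]]; q=q[~np.isnan(q[:,0])]; top=q[q[:,2]>.086]
    print(m["score"],m["bbox"],len(q),np.percentile(q[:,2],[5,50,95]).round(4), cv2.minEnclosingCircle(top[:,:2].astype(np.float32)),top.mean(0))
to(.467,.078,.15)
E
```

```text
pos [0.4672 0.0782 0.1724] t 2.5 open 1.001 shift frac [0.0449 0.0002 0.0005] m 0.022
0.74 [289.1, 159.5, 358.6, 237.2] 4080 [0.0333 0.0914 0.0927] ((0.46777066588401794, 0.07865562289953232), 0.026834115386009216) [0.4691942  0.07912707 0.09154966]
pos [0.4678 0.0793 0.172 ] t 2.6 open 1.002 shift frac [0.044  0.0019 0.0024] m 0.022
```

View pics/w1.png

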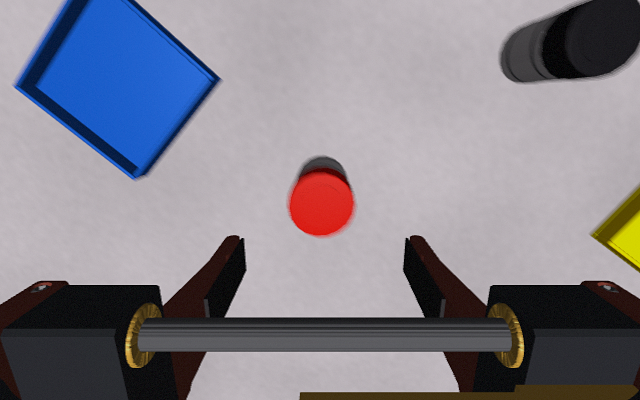

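```bash
cat >> h.py <<'E'
def avgF(n=12):
    F=[];T=[]
    for i in range(n): camera("wrist"); s=read_state(); F.append(s["force"]);T.append(s["tau"])
    F=np.array(F); print("F mean",F.mean(0).round(3),"se",(F.std(0)/n**.5).round(3),"tau",np.mean(T,0).round(3),"t",s["time_s"],"q",np.round(s["joint_pos"],4))
E
python3 -c "
from h import *
avgF();to(.4675,.0785,.06)"
```

```text
F mean [ 0.123 -0.085 -0.177] se [0.129 0.155 0.173] tau [ 5.2400e-01 -3.9849e+01 -2.2554e+01  5.1000e-02 -9.7000e-02  2.9000e-02] t 3.2 q [0.1344 0.2731 1.9991 0.     0.8691 1.3604]
pos [0.4666 0.0751 0.1729] t 3.2 open 1.002 shift frac [ 0.2257 -0.0058 -0.004 ] m 0.113
```

```bash
python3 -c "
from h import *
P=[]
for i in range(6): camera('wrist'); P.append(read_state()['tool_pos'])
print(np.round(P,4),np.mean(P,0))
to(.4675,.0785,.06)"
```

```text
[[0.4666 0.0753 0.1728]
 [0.4665 0.0754 0.1728]
 [0.4665 0.0754 0.1727]
 [0.4665 0.0755 0.1727]
 [0.4665 0.0756 0.1727]
 [0.4665 0.0756 0.1727]] [0.4665315  0.07547002 0.17273843]
pos [0.4665 0.0756 0.1727] t 3.5 open 1.006 shift frac [ 0.2254 -0.0048 -0.0038] m 0.113
```

Request:
{"api": "carry_out", "payload": {
  "plan": [
    [[0.06,-0.005,-0.004,0,0,0,1],[0.12,-0.005,-0.004,0,0,0,1],[0.17,-0.005,-0.004,0,0,0,1],[0.2,-0.005,-0.004,0,0,0,1],[0.226,-0.005,-0.004,0,0,0,1]]
  ]
}}

```text
time_s: 4.0
tool_pos: [0.4672, 0.0787, 0.0586]
ee_rot: [-0.122, -0.696, -0.122, 0.697]
force: [0.3, -0.1, -0.1]
opening: 0.999
```

```bash
python3 -c "
from h import *
avgF(8);to(.4675,.0785,.06)"
```

```text
F mean [-0.148  0.174 -0.236] se [0.252 0.079 0.334] tau [ 1.2000e-02 -4.5451e+01 -1.4934e+01  1.7000e-02 -1.1600e-01 -0.0000e+00] t 4.4 q [ 0.1416  0.4796  2.0519 -0.      0.6084  1.3665]
pos [0.4682 0.0787 0.0605] t 4.4 open 1.0 shift frac [ 0.001  -0.      0.0015] m 0.001
```

Good. Close.

Request:
{"api": "carry_out", "payload": {
  "plan": [
    [[0,0,0,0,0,0,0.5],[0,0,0,0,0,0,0.3],[0,0,0,0,0,0,0.2],[0,0,0,0,0,0,0],[0,0,0,0,0,0,0]]
  ]
}}

```text
time_s: 4.9
tool_pos: [0.4675, 0.0787, 0.0597]
ee_rot: [-0.122, -0.697, -0.122, 0.697]
force: [0.0, 0.6, -0.2]
opening: 0.607
```

Request:
{"api": "carry_out", "payload": {
  "plan": [
    [[0,0,0,0,0,0,0],[0,0,0,0,0,0,0],[0,0,0,0,0,0,0]]
  ]
}}

```text
time_s: 5.2
tool_pos: [0.4675, 0.0787, 0.0597]
ee_rot: [-0.122, -0.697, -0.122, 0.697]
force: [-0.4, -0.1, 1.3]
opening: 0.612
```

Opening is 54 mm, so it is on the cap. Lift 40 mm.

Request:
{"api": "carry_out", "payload": {
  "plan": [
    [[-0.01,0,0,0,0,0,0],[-0.03,0,0,0,0,0,0],[-0.05,0,0,0,0,0,0],[-0.07,0,0,0,0,0,0],[-0.08,0,0,0,0,0,0]]
  ]
}}

```text
time_s: 5.7
tool_pos: [0.4682, 0.0787, 0.1011]
ee_rot: [0.122, 0.697, 0.122, -0.696]
force: [0.4, 1.0, -4.3]
opening: 0.608
```

Request:
{"api": "carry_out", "payload": {
  "plan": [
    [[-0.0,0,0,0,0,0,0],[-0.0,0,0,0,0,0,0],[-0.0,0,0,0,0,0,0],[-0.0,0,0,0,0,0,0]]
  ]
}}

```text
time_s: 6.1
tool_pos: [0.4672, 0.0786, 0.0993]
ee_rot: [-0.122, -0.696, -0.122, 0.697]
force: [0.2, 0.7, -3.8]
opening: 0.609
```

```bash
python3 -c "
from h import *
avgF(30);to(.4935,.2885,.17); to(.5557,-.303,.17)
save(camera('side'),'s2.png')"
```

```text
F mean [-0.123  0.019 -3.66 ] se [0.073 0.093 0.106] tau [-0.0000e+00 -4.5367e+01 -1.8641e+01  2.0000e-02 -6.6000e-02 -0.0000e+00] t 7.6 q [ 0.1416  0.4035  2.0387 -0.      0.6994  1.3665]
pos [0.4676 0.0787 0.0997] t 7.6 open 0.614 shift frac [-0.1406 -0.3773 -0.1911] m 0.223
pos [0.4676 0.0787 0.0997] t 7.6 open 0.614 shift frac [-0.1406  0.7779  0.0929] m 0.398
```

View pics/s2.png

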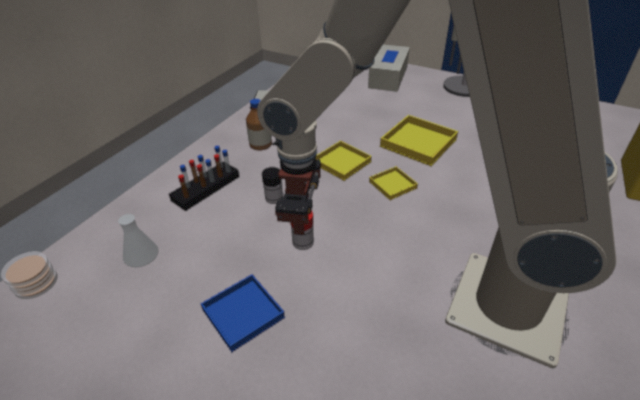

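Heavy: about 3.5 N against baseline −0.2 N, so it goes in the blue tray. The picture shows the canister held upright and clear of the bench at about (302,235).

Request:
{"api": "carry_out", "payload": {
  "plan": [
    [[-0.03,-0.01,-0.005,0,0,0,0],[-0.05,-0.05,-0.025,0,0,0,0],[-0.05,-0.1,-0.05,0,0,0,0],[-0.05,-0.15,-0.075,0,0,0,0],[-0.05,-0.2,-0.1,0,0,0,0]]
  ]
}}

```text
time_s: 8.15
tool_pos: [0.4808, 0.1907, 0.1248]
ee_rot: [0.122, 0.697, 0.122, -0.696]
force: [0.1, 0.1, -3.7]
opening: 0.607
```

Request:
{"api": "carry_out", "payload": {
  "plan": [
    [[0,-0.05,-0.027,0,0,0,0],[0,-0.1,-0.053,0,0,0,0],[0,-0.14,-0.073,0,0,0,0],[0,-0.165,-0.085,0,0,0,0],[0,-0.177,-0.091,0,0,0,0]]
  ]
}}

```text
time_s: 8.65
tool_pos: [0.4934, 0.2893, 0.1245]
ee_rot: [-0.122, -0.696, -0.122, 0.697]
force: [-0.1, -0.2, -2.8]
opening: 0.608
```

Request:
{"api": "carry_out", "payload": {
  "plan": [
    [[0,0,0,0,0,0,0],[0,0,0,0,0,0,0],[0,0,0,0,0,0,0]]
  ]
}}

```text
time_s: 8.95
tool_pos: [0.4933, 0.2873, 0.1246]
ee_rot: [-0.121, -0.696, -0.121, 0.697]
force: [-0.9, -0.8, -2.3]
opening: 0.612
```

```bash
python3 - <<'E'
from h import *
to(.4935,.2885,.064)
p=camera("wrist"); save(p,"w3.png"); w=cloud(p)
p2=camera("scene"); save(p2,"sc3.png")
for pp in (p,p2):
  w=cloud(pp)
  for m in masks_of("blue_tray",pp)[:1]:
    q=w[m["pixels"]]; q=q[~np.isnan(q[:,0])];q=q[q[:,2]>.018]; print(m["score"],cv2.minAreaRect(q[:,:2].astype(np.float32)*1000))
to(.4935,.2885,.064)
E
```

```text
pos [0.4933 0.2873 0.1246] t 8.95 open 0.612 shift frac [ 0.1212 -0.0021 -0.0012] m 0.061
0.67 ((493.7086486816406, 288.974609375), (130.07115173339844, 130.08840942382812), 67.17352294921875)
0.83 ((493.3134765625, 285.7600402832031), (131.29373168945312, 131.08868408203125), 67.8828125)
pos [0.4936 0.2878 0.1247] t 9.15 open 0.608 shift frac [ 0.1215 -0.0013 -0.0004] m 0.061
```

View pics/w3.png

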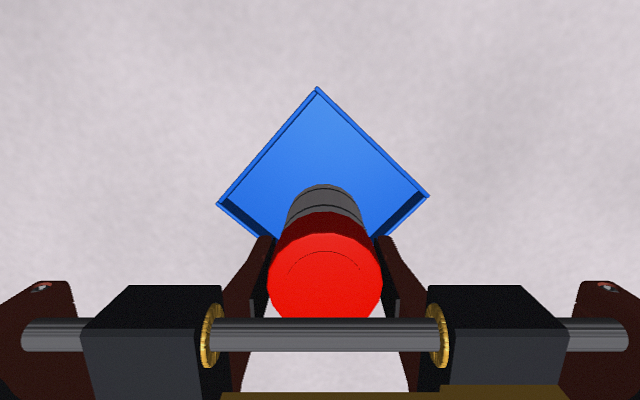

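View pics/sc3.png

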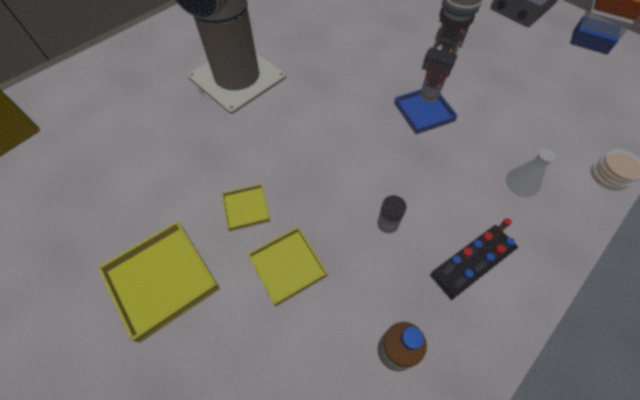

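The canister is above the blue tray (wrist pixels about (325,190–320)), centred within 1–2 mm. Lower it.

Request:
{"api": "carry_out", "payload": {
  "plan": [
    [[0.03,0,0,0,0,0,0],[0.06,0,0,0,0,0,0],[0.085,0,0,0,0,0,0],[0.1,0,0,0,0,0,0],[0.106,0,0,0,0,0,0]]
  ]
}}

```text
time_s: 9.65
tool_pos: [0.4927, 0.2879, 0.07]
ee_rot: [-0.122, -0.696, -0.121, 0.697]
force: [-0.5, -0.2, -3.6]
opening: 0.611
```

Request:
{"api": "carry_out", "payload": {
  "plan": [
    [[0,0,0,0,0,0,0],[0.003,0,0,0,0,0,0],[0.006,0,0,0,0,0,0],[0.009,0,0,0,0,0,0],[0.012,0,0,0,0,0,0]]
  ]
}}

```text
time_s: 10.15
tool_pos: [0.4937, 0.2884, 0.0659]
ee_rot: [0.122, 0.697, 0.122, -0.696]
force: [0.3, 1.0, -3.7]
opening: 0.613
```

```bash
python3 -c "
from h import *
avgF(6);to(.4935,.2885,.064)"
```

```text
F mean [-0.096 -0.256 -3.928] se [0.295 0.196 0.2  ] tau [ 1.0000e-03 -5.6533e+01 -1.9824e+01  2.0000e-03 -8.3000e-02  0.0000e+00] t 10.45 q [ 0.508   0.569   1.8366 -0.      0.7359  1.7329]
pos [0.4936 0.2884 0.0657] t 10.45 open 0.61 shift frac [ 0.0035 -0.0002  0.    ] m 0.002
```

Request:
{"api": "carry_out", "payload": {
  "plan": [
    [[0.001,0,0,0,0,0,0],[0.002,0,0,0,0,0,0],[0.003,0,0,0,0,0,0],[0.0035,0,0,0,0,0,0],[0.0035,0,0,0,0,0,0]]
  ]
}}

```text
time_s: 10.95
tool_pos: [0.4935, 0.2883, 0.0639]
ee_rot: [-0.122, -0.697, -0.122, 0.697]
force: [0.6, 0.0, -3.0]
opening: 0.614
```

```bash
python3 -c "
from h import *
avgF(6);to(.4935,.2885,.064)"
```

```text
F mean [ 0.256 -0.327 -3.709] se [0.11  0.212 0.176] tau [-0.0000e+00 -5.6475e+01 -1.9660e+01  2.0000e-03 -7.2000e-02  0.0000e+00] t 11.25 q [ 0.508   0.5719  1.8371 -0.      0.7326  1.733 ]
pos [0.4935 0.2884 0.0639] t 11.25 open 0.611 shift frac [-0.0001 -0.0003 -0.    ] m 0.0
```

Not yet touching; creep on in 0.5 mm steps.

Request:
{"api": "carry_out", "payload": {
  "plan": [
    [[0.0005,0,0,0,0,0,0],[0.001,0,0,0,0,0,0],[0.001,0,0,0,0,0,0],[0.001,0,0,0,0,0,0]]
  ]
}}

```text
time_s: 11.65
tool_pos: [0.4936, 0.2884, 0.0637]
ee_rot: [0.122, 0.697, 0.122, -0.696]
force: [-0.8, 0.2, 0.6]
opening: 0.609
```

```bash
python3 -c "
from h import *
avgF(5);to(.4935,.2885,.064)"
```

```text
F mean [-1.121 -0.254  2.475] se [0.204 0.258 0.196] tau [-1.2600e-01 -5.3206e+01 -1.8819e+01  2.5000e-02 -4.7100e-01 -1.8000e-02] t 11.9 q [ 0.508   0.5724  1.837  -0.      0.7318  1.733 ]
pos [0.4936 0.2884 0.0637] t 11.9 open 0.612 shift frac [-0.0006 -0.0002  0.0002] m 0.0
```

Request:
{"api": "carry_out", "payload": {
  "plan": [
    [[0.0005,0,0,0,0,0,0],[0.001,0,0,0,0,0,0],[0.001,0,0,0,0,0,0],[0.001,0,0,0,0,0,0]]
  ]
}}

```text
time_s: 12.3
tool_pos: [0.4937, 0.2885, 0.0637]
ee_rot: [0.122, 0.697, 0.122, -0.696]
force: [-2.5, -0.6, 9.0]
opening: 0.614
```

```bash
python3 -c "
from h import *
avgF(5);to(.4935,.2885,.064)"
```

```text
F mean [-2.106 -1.1    8.238] se [0.441 0.189 0.063] tau [-2.5400e-01 -5.0180e+01 -1.8346e+01  3.7000e-02 -9.7300e-01 -3.0000e-02] t 12.55 q [ 0.508   0.5724  1.8369 -0.      0.7316  1.733 ]
pos [0.4938 0.2885 0.0637] t 12.55 open 0.61 shift frac [-0.0006 -0.0001  0.0005] m 0.0
```

Standing on the tray floor. Ease off the press, then open.

Request:
{"api": "carry_out", "payload": {
  "plan": [
    [[-0.0008,0,0,0,0,0,0],[-0.0008,0,0,0,0,0,0],[-0.0008,0,0,0,0,0,0.7],[-0.0008,0,0,0,0,0,0.9],[-0.0008,0,0,0,0,0,1]]
  ]
}}

```text
time_s: 13.05
tool_pos: [0.4935, 0.2883, 0.0631]
ee_rot: [-0.122, -0.697, -0.122, 0.697]
force: [0.3, 0.8, 0.0]
opening: 0.84
```

Request:
{"api": "carry_out", "payload": {
  "plan": [
    [[0,0,0,0,0,0,1],[0,0,0,0,0,0,1],[0,0,0,0,0,0,1],[0,0,0,0,0,0,1],[0,0,0,0,0,0,1]]
  ]
}}

```text
time_s: 13.55
tool_pos: [0.4935, 0.2884, 0.0633]
ee_rot: [0.122, 0.697, 0.122, -0.697]
force: [0.7, 0.2, 0.4]
opening: 1.003
```

```bash
python3 -c "
from h import *
avgF(3);to(.4935,.2885,.064);save(camera('wrist'),'w4.png')"
```

```text
F mean [ 0.021 -0.203  0.213] se [0.208 0.192 0.238] tau [-0.0000e+00 -5.4315e+01 -1.8615e+01  2.0000e-03 -7.4000e-02 -0.0000e+00] t 13.7 q [ 0.508   0.5728  1.8373 -0.      0.7314  1.733 ]
pos [0.4935 0.2884 0.0634] t 13.7 open 1.001 shift frac [-0.0013 -0.0003 -0.0001] m 0.001
```

View pics/w4.png

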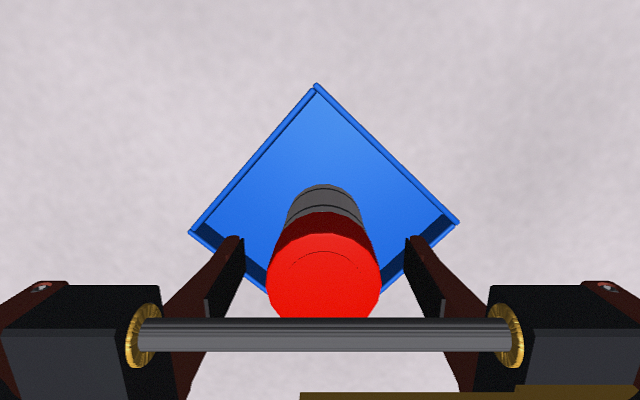

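Fingers are clear on both sides (about columns 240 and 408) with the canister standing at (325,250). Back straight up.

Request:
{"api": "carry_out", "payload": {
  "plan": [
    [[-0.03,0,0,0,0,0,1],[-0.08,0,0,0,0,0,1],[-0.15,0,0,0,0,0,1],[-0.22,0,0,0,0,0,1],[-0.28,0,0,0,0,0,1]]
  ]
}}

```text
time_s: 14.25
tool_pos: [0.4938, 0.2885, 0.2063]
ee_rot: [0.121, 0.697, 0.122, -0.696]
force: [0.4, -0.4, 0.2]
opening: 1.002
```

Request:
{"api": "carry_out", "payload": {
  "plan": [
    [[0,0,0,0,0,0,1],[0,0,0,0,0,0,1],[0,0,0,0,0,0,1],[0,0,0,0,0,0,1]]
  ]
}}

```text
time_s: 14.65
tool_pos: [0.4927, 0.2879, 0.2021]
ee_rot: [-0.122, -0.696, -0.121, 0.697]
force: [-0.1, -0.1, 0.1]
opening: 0.997
```

```bash
python3 - <<'E'
from h import *
for n in ("side","wrist"):
    p=camera(n); save(p,n+"5.png"); w=cloud(p)
    for t in ("red_canister","black_canister"):
        for m in masks_of(t,p)[:1]:
            q=w[m["pixels"]]; q=q[~np.isnan(q[:,0])]; top=q[q[:,2]>.085]
            print(n,t,m["score"],top.mean(0).round(4),len(top),np.percentile(q[:,2],[2,98]).round(3))
print(read_state()["time_s"],read_state()["tool_pos"])
E
```

```text
side red_canister 0.73 [0.477  0.2682 0.0955] 1 [0.001 0.026]
side black_canister 0.66 [ 0.6463 -0.0582  0.0913] 214 [0.001 0.094]
wrist red_canister 0.95 [0.4952 0.2888 0.0953] 2922 [0.016 0.097]
14.95 [0.49336608 0.28825312 0.2028523 ]
```

View pics/side5.png

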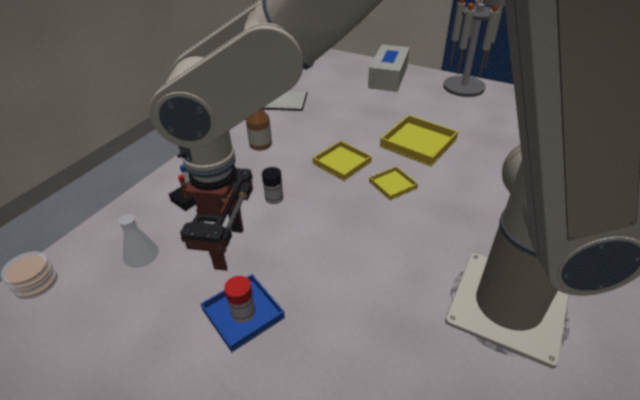

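The picture shows the red canister upright in the blue tray at about (240,300), with the gripper clear above it. The black canister is unmoved at (272,185).

```bash
python3 -c "
from station import *
print(finish_job())"
```

```text
the job is handed in; nothing more can be done
None
```

The red canister is heavy, and it now stands upright, released, in the blue tray. I handed the job in at about 15 s.

- **Weighing:** I gripped it by the cap (54 mm opening), lifted it 40 mm and held it still for about 2 s. The load read 3.66 ± 0.1 N, or about 3.5 N after the baseline, well above the 2.4 N limit.
- **Setting down:** I lowered it in small steps until it touched, where the press peaked at about 9 N. I eased that off to about zero, opened the gripper and backed straight up.
- **Last checks:**
  - **Red canister:** the wrist camera puts its top at (0.495, 0.289, 0.0955). That is within about 2 mm of the tray centre and at the height expected for standing upright on the tray floor.
  - **Black canister:** it still reads (0.646, -0.058), within 1 mm of its first side-camera reading.
  - **Gripper:** it is open and about 11 cm above the canister, touching nothing.
- **Disagreements:** in the last side picture the network's red-canister mask fell on the tray instead of the canister. I ignored it, because the picture itself and the wrist measurement agree. Earlier tray and canister positions differed by 2–5 mm between cameras.

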